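# Ready the rotary: start line up, tailstock held open

### The job

Get the engraver's rotary ready for the next rolling-pin blank: roll the wooden blank along the cutting mat, without lifting it, until its red start line is on top, and leave it lying there on the mat. Then pull the spring-loaded tailstock knob out until the pointer stands over the red marker clip on the scale, and keep holding it there: your program finishes while still holding the tailstock open, so that I can drop the blank between the centres. Leave everything else on the table where it is.

Things in the scene. Friction and masses are not known exactly. Their poses are not given: they have to be found in the camera images.
- blank: wooden rolling-pin blank, cylinder 44 mm dia, 200 long, 0.15 to 0.31 kg, lying on the mat. Origin: middle of its axis, 25 above the table. y axis along its length; z axis points at the red start line, an 8 mm stripe of full length (a tick on each end): line on top = z straight up. Starts with the line 80 degrees off the top, on the side away from the robot. Rolls freely, stays if left at rest
- mat: green cutting mat with a pale grid, fixed flat on the table, 220 (x) x 300 (y) mm, 3 thick. Origin: centre of its underside; z up. The blank starts within 30 degrees of the mat's y axis
- rotary: chuck rotary of a laser engraver, fixed. Origin on the table under the blue tailstock pillar (50 x 50 mm, top at 107); x axis horizontal along the line of centres (at height 85) to the headstock and steel chuck, z up. Aluminium base 590 x 90, top at 26, from x = -109 to +481; headstock top at 128. The tailstock opens along the rotary's -x
- quill (a joint): travel (m) of the sprung tailstock quill; its live centre, pointer and knob move as one. 0 = at rest, sprung towards the headstock; grows as the knob is pulled along the rotary's -x; stop at 0.065. The spring pulls it back with 4 N at 0, 12 N at the stop, and shuts it when let go
- knob (a point): middle of the waist of the black pull knob at the quill's outer end, axis along the rotary's x at height 85 mm. Waist 30 dia, 27 long; beyond it on the -x side a flange 42 dia, 7 thick. Nothing beside or above the knob; below it base, scale and pointer reach up to 43. On the +x side, 11 mm from the waist, a yoke 20 wide, top at 95, then the pillar 22 mm from the waist
- pointer (a point): tip of the black pointer that moves with the quill above the white scale on the base; it lies 27.5 mm on the rotary's +x side of knob. Axes as the rotary's
- marker (a point): middle of the red clip on the white scale, at pointer height; clip 10 mm wide along the rotary's x, fixed, 30 to 50 mm on the -x side of the pointer's rest place. Axes as the rotary's
- caliper: bystander, loose: sliding caliper lying flat, 230 x 58 mm, 15 thick; origin at the centre of its underside; lies along its x axis
- pencil_pot: bystander, loose: aluminium pot of pencils, 76 dia x 95 (pencils to 155); origin at the centre of its underside
- tape: bystander, loose: roll of masking tape lying flat, 100 dia x 25; origin at the centre of its underside
- screwdriver: bystander, loose: screwdriver with orange handle, 200 long; origin at the centre of its underside; lies along its x axis
- gear: bystander, loose: small orange printed gear, 53 dia x 26; origin at the centre of its underside
- spool: bystander, loose: reel of orange filament lying flat, 200 dia x 66; origin at the centre of its underside
- cleaner: bystander, loose: white cleaner bottle with red cap, 66 dia x 160, standing; origin at the centre of its underside
Mind the look-alikes: they are no part of the job. Several things look just like the blank: the one meant starts farthest to the robot's left.

How it is judged:
By the outcome, as a careful person would: the job done as asked, in the order asked, and still so for the second after the job is handed in, while the arm keeps its last pose, push and grip.
It also fails if it takes over 61 s, if anything falls off the work surface, if the arm or the gripper's body presses on something with over 40 N, if the wrist force passes 120 N, or if a joint passes its speed limit or range.

### The arm

A 6-joint arm with a two-finger parallel gripper is mounted at the origin on the work surface. World frame = base frame: x ahead of the robot, y to its left, z up, the work surface at z = 0. Lengths are in m, angles in rad, forces in N, time in s.
With the tool pointing down it reaches from about 0.225 to 0.875 m from the base axis. Payload 3.4 kg.
Tool frame: the origin (TCP) lies midway between the tips of the shut fingers; the grasp point (between the pads) lies 19 mm behind it (manip.pinch_z is the z of the grasp point in the tool frame, in m); z points along the fingers, x is the direction in which the jaws open and shut, and the axes are right-handed (so a half turn about z gives the same grasp; the last joint's range is limited). The gripper opens to 85 mm and grips with 20 to 120 N. Pads are 22 mm wide; open, the fingers measure 114 mm over their backs; the gripper's body (76 mm by 85 mm) begins 54 mm behind the grasp point. The pads swing forward as they close: fully open they stand 13 mm farther back than shut.
Start: joints at [1.08, 0.276, 1.505, -0, 1.361, -0.121], TCP at [0.208, 0.536, 0.231] pointing down, gripper open.
Joint ranges: [-2.89, 2.89], [-0.75, 2.08], [0.22, 2.7], [-1.18, 4.32], [0.11, 2.71], [-2.7, 2.7]. Speed limits (rad/s): [2.57, 2.57, 3.14, 3.14, 3.14, 3.14].

### API

Orientations are given as a unit quaternion [w, x, y, z].
In Python, from rig import manip gives the robot as it stands. The module is installed in compiled form; this text tells all that it offers.
- The arm moves only by the tool drive_tool, never from a script. Its argument "steps" is a list of rows, each a list of 5 numbers: the shift along the tool's x, y, z in mm, then the turn about the tool's z in rad, then the gripper command: -1 is shut, 1 is fully open, values between are in proportion. A call has 1 to 5 rows; each row is the pose to reach, as a shift and turn from the pose measured when the call began, along the tool's axes at that moment; what a row does not reach only later rows make up. A row lasts 1/10 s, in which the tool goes at most 50 mm and 8.59 degrees, less where a joint would pass 70% of its speed; a pose out of reach is approached as far as the arm can. A call with a gripper value outside its range is refused whole. The fingers move at their own pace and stop on an object; "squeeze" is the grip in N (left out, the last holds). Time passes only in rows, so rows that repeat a pose let the fingers close. It gives the time, the measured TCP pose, the force and the opening at its end, in the units of the state.
- manip.get_state(): the state, without advancing time (a new reading comes with each control period).
- manip.get_image(name): name is "side" or "top" or "wrist"; returns the picture (400x640x3 uint8, blue, green, red); there is no depth.
- manip.get_calibration(name): a dict with "camera_matrix" (3x3 intrinsics, pixels), "rvec" (rotation vector, rad) and "tvec" (3), from world to camera coordinates, as OpenCV has them. Camera axes: x right, y down, z forward; pixel columns grow to the right and rows downward; lengths in m; the calibration is good to about 2 mm. A picture is of the moment at which its call begins: read the wrist's pose just before it. get_calibration takes no time and is no camera call; for the wrist camera it gives the pose at the moment of the call.
- manip.sign_off(): hands the job in, once; it reports no verdict.
Trained networks look in the newest picture that a camera, given by its name, has taken for a name from the list of things; names that differ only in an ending like _2 or _b are one class to them, and where a whole thing is asked for, a point or a joint stands for the part that bears it (a point fixed in the world has none). Each returns a list of dicts, best first, with "conf" (0 to 1); they miss things now and then, are a little off and sometimes report something else, mostly with a low value. They report only what shows in the picture. A call takes as long as a camera call. They do not tell look-alikes from the thing itself.
- manip.masks_of(camera, name): "pixels" (400x640 bool, what is visible of it) and "location" ([column, row] in pixels, amid what is visible of it).
The state is a dict: "clock": time; "qpos": joint angles; "qd": joint speeds; "effort": joint torques, N m; "position": TCP position; "ee_rot": TCP orientation; "contact_force": force on the tool from outside, world axes, zero at the start; "moment": the same for the moment, N m; "width": finger opening in m.
Only numpy, scipy, OpenCV 4.12 (cv2) and the standard library are available. Lean on these libraries where they do the work, as an engineer would, in place of code of your own. Each camera call takes 0.05 s, during which the arm holds its last target.

## Working session

There is one attempt and no reset: what is moved stays moved. The work goes in short steps, Python scripts to look and compute and a tool call to move; the robot and the scene stay as the last step left them, time stands still between calls to the robot, and variables do not carry over. Pictures are saved under pics/ and viewed, and the job is handed in when it is done.

Besides the shell and the picture viewer there is one more tool, called after "Call:" by a JSON object that holds its "fn" and its "kwargs", one argument or row to a line. drive_tool: Moves the arm, as the interface text tells. Its arguments: {"type":"object","properties":{"steps":{"type":"array","items":{"type":"array","items":{"type":"number"}}},"squeeze":{"type":"number"}},"required":["steps"]}

```bash
mkdir -p pics
python3 - <<'E'
from rig import manip
import cv2,numpy as np
print(manip.get_state())
for n in ["side","top","wrist"]:
    c=manip.get_calibration(n); im=manip.get_image(n); cv2.imwrite(f"pics/{n}0.png",im)
    print(n,c)
E
```

```text
{'clock': 0.0, 'qpos': array([ 1.08000401e+00,  2.76577221e-01,  1.50619417e+00, -2.83554405e-06,
        1.36072393e+00, -1.21002987e-01]), 'qd': array([ 3.68917336e-05,  1.27764461e-03, -9.10199716e-04, -4.71881276e-04,
        5.96751154e-04, -2.54866784e-04]), 'effort': array([ 3.32139462e-03, -4.16768646e+01, -2.45804179e+01,  3.46433444e-04,
        1.10605900e-02,  2.59667253e-06]), 'position': array([0.20755279, 0.5356225 , 0.23042555]), 'ee_rot': array([ 4.40115491e-04,  8.25050673e-01,  5.65057946e-01, -8.43409764e-04]), 'contact_force': array([ 0.74423211,  0.05547752, -0.45629111]), 'moment': array([-0.07787749,  0.03547151, -0.04312513]), 'width': 0.08528382060717574}
side {'camera_matrix': array([[392.1103344 ,   0.        , 317.16080074],
       [  0.        , 392.1103344 , 199.63128698],
       [  0.        ,   0.        ,   1.        ]]), 'rvec': array([ 0.20175621, -2.80091946,  1.2328271 ]), 'tvec': array([0.59943329, 0.09561259, 1.21593151])}
top {'camera_matrix': array([[452.652087  ,   0.        , 315.10408647],
       [  0.        , 452.652087  , 196.56391721],
       [  0.        ,   0.        ,   1.        ]]), 'rvec': array([ 2.1427071 , -2.179593  ,  0.16350746]), 'tvec': array([0.01577032, 0.58500997, 1.54061172])}
wrist {'camera_matrix': array([[343.56078549,   0.        , 316.24604564],
       [  0.        , 343.56078549, 202.52003574],
       [  0.        ,   0.        ,   1.        ]]), 'rvec': array([-2.36610785, -1.62052515, -0.25724508]), 'tvec': array([-0.57399896, -0.04078237,  0.37957548])}
```

View pics/side0.png

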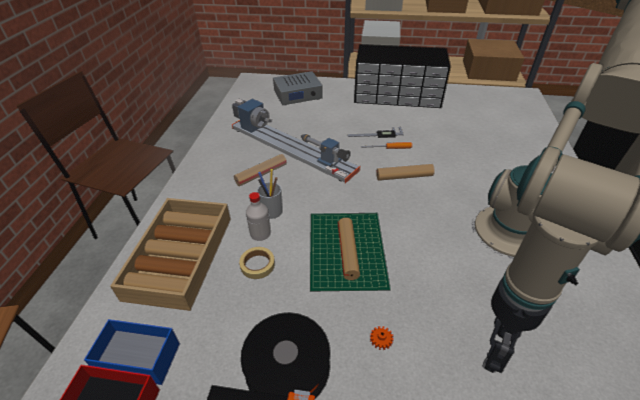

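View pics/top0.png

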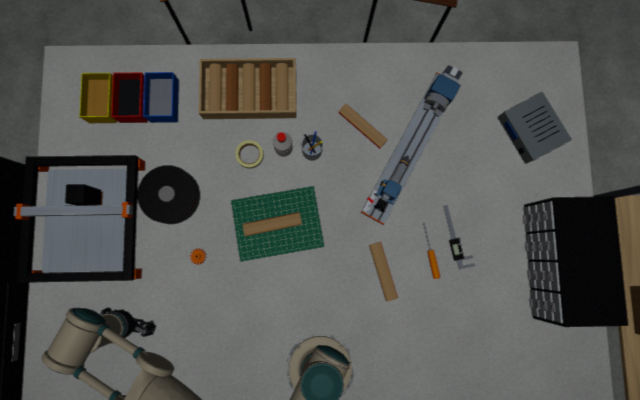

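View pics/wrist0.png

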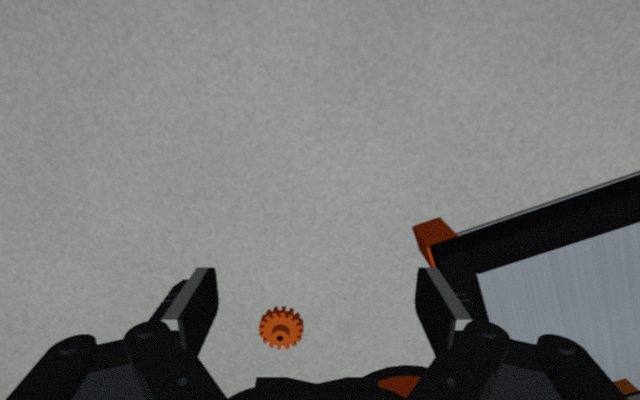

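```bash
cat > h.py <<'E'
from rig import manip
import cv2,numpy as np
from scipy.spatial.transform import Rotation as R
def cal(n):
    c=manip.get_calibration(n); return c["camera_matrix"],cv2.Rodrigues(c["rvec"])[0],np.array(c["tvec"])
def bp(n,px,z,c=None):
    K,r,t=c or cal(n); px=np.atleast_2d(px).astype(float)
    d=np.c_[px,np.ones(len(px))]@np.linalg.inv(K).T@r; o=-r.T@t
    return o+d*((z-o[2])/d[:,2])[:,None]
def proj(n,P,c=None):
    K,r,t=c or cal(n); q=(np.atleast_2d(P)@r.T+t)@K.T; return q[:,:2]/q[:,2:]
def st():
    s=manip.get_state(); w,x,y,z=s["ee_rot"]; s["R"]=R.from_quat([x,y,z,w]).as_matrix(); return s
E
python3 - <<'E'
from h import *
for cam in ["top","side"]:
    manip.get_image(cam)
    for n,z in [("blank",.025),("mat",.003),("knob",.085),("pointer",.043),("marker",.043),("rotary",.026)]:
        for m in manip.masks_of(cam,n)[:5]:
            ys,xs=np.nonzero(m["pixels"]); p=np.c_[xs,ys]
            r=cv2.minAreaRect(p.astype(np.float32))
            print(cam,n,round(m["conf"],2),len(p),m["location"],bp(cam,m["location"],z)[0].round(3),"rect",bp(cam,cv2.boxPoints(r),z)[:,:2].round(3).tolist())
im=cv2.imread("pics/top0.png")
cv2.imwrite("pics/t1.png",cv2.resize(im[60:240,340:480],None,fx=4.2,fy=3.3,interpolation=cv2.INTER_CUBIC))
im=cv2.imread("pics/side0.png")
cv2.imwrite("pics/s1.png",cv2.resize(im[90:190,220:370],None,fx=5,fy=5,interpolation=cv2.INTER_CUBIC))
E
```

```text
top blank 0.91 812 [270.1, 225.9] [0.486 0.164 0.025] rect [[0.496, 0.265], [0.537, 0.061], [0.488, 0.051], [0.448, 0.254]]
top blank 0.66 755 [383.6, 270.8] [ 0.325 -0.226  0.025] rect [[0.416, -0.177], [0.428, -0.222], [0.233, -0.273], [0.221, -0.229]]
top blank 0.58 707 [362.4, 125.5] [ 0.843 -0.17   0.025] rect [[0.893, -0.08], [0.93, -0.114], [0.79, -0.263], [0.753, -0.229]]
top mat 0.94 4606 [280.1, 214.7] [0.527 0.13  0.003] rect [[0.584, 0.31], [0.63, 0.006], [0.41, -0.026], [0.366, 0.273]]
top knob 0.64 259 [393.9, 175.8] [ 0.646 -0.264  0.085] rect [[0.54, -0.195], [0.721, -0.301], [0.706, -0.327], [0.525, -0.221]]
top pointer 0.54 321 [387.6, 192.2] [ 0.596 -0.248  0.043] rect [[0.545, -0.19], [0.739, -0.292], [0.718, -0.334], [0.524, -0.231]]
top rotary 0.95 4263 [411.6, 145.5] [ 0.766 -0.344  0.026] rect [[0.531, -0.15], [1.085, -0.477], [1.032, -0.563], [0.482, -0.234]]
side blank 0.92 910 [344.5, 249.9] [0.5   0.17  0.025] rect [[0.536, 0.045], [0.487, 0.031], [0.45, 0.263], [0.491, 0.275]]
side blank 0.61 684 [261.0, 171.4] [ 0.834 -0.155  0.025] rect [[0.933, -0.119], [0.783, -0.281], [0.747, -0.211], [0.894, -0.058]]
side blank 0.6 692 [405.7, 172.2] [ 0.32  -0.218  0.025] rect [[0.425, -0.237], [0.218, -0.287], [0.22, -0.211], [0.419, -0.163]]
side mat 0.93 4776 [341.6, 250.1] [0.51  0.153 0.003] rect [[0.628, 0.01], [0.373, -0.024], [0.368, 0.275], [0.58, 0.304]]
side knob 0.81 264 [334.2, 150.4] [ 0.579 -0.234  0.085] rect [[0.714, -0.237], [0.71, -0.335], [0.519, -0.233], [0.532, -0.146]]
side pointer 0.67 320 [336.5, 150.2] [ 0.577 -0.295  0.043] rect [[0.732, -0.282], [0.727, -0.408], [0.517, -0.295], [0.533, -0.184]]
side pointer 0.37 670 [255.3, 255.6] [0.745 0.24  0.043] rect [[0.797, 0.215], [0.7, 0.202], [0.676, 0.304], [0.766, 0.317]]
side rotary 0.84 3539 [293.6, 142.4] [ 0.753 -0.35   0.026] rect [[1.076, -0.453], [1.093, -0.741], [0.464, -0.304], [0.507, -0.112]]
```

```bash
ls pics
```

```text
s1.png
side0.png
t1.png
top0.png
wrist0.png
```

View pics/t1.png

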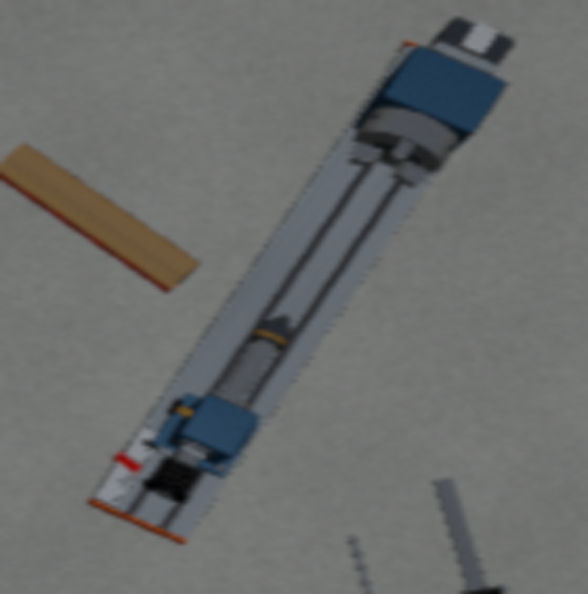

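View pics/s1.png

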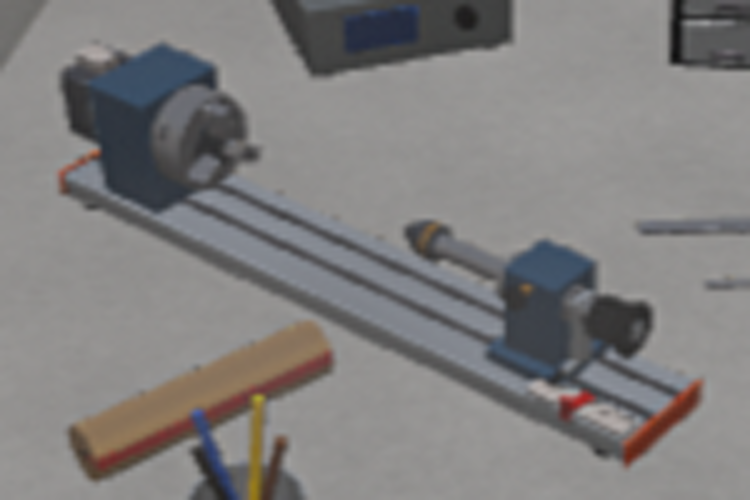

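```bash
cat >> h.py <<'E'
def plan(pos,xdir=None):
    """shift in tool axes (mm) & turn to bring TCP to pos with tool x along +-xdir"""
    s=st(); Rm=s["R"]; d=Rm.T@(np.array(pos)-s["position"])*1000; a=0
    if xdir is not None:
        v=Rm.T@np.array([xdir[0],xdir[1],0]); a=np.arctan2(v[1],v[0]); a=(a+np.pi/2)%np.pi-np.pi/2
    print("shift",d.round(1),"turn",round(a,3),"alt",round(a-np.sign(a)*np.pi,3),"q6",s["qpos"][5].round(2),"pos",s["position"].round(4),"t",s["clock"],"w",s["width"].round(4),"F",s["contact_force"].round(1)); return d,a
E
python3 - <<'E'
from h import *
plan([.487,.158,.20],[.98,.197])
E
```

```text
Traceback (most recent call last):
  File "h.py", line 19, in plan
    print("shift",d.round(1),"turn",round(a,3),"alt",round(a-np.sign(a)*np.pi,3),"q6",s["qpos"][5].round(2),"pos",s["position"].round(4),"t",s["clock"],"w",s["width"].round(4),"F",s["contact_force"].round(1)); return d,a
                                                                                                                                                            ^^^^^^^^^^^^^^^^
AttributeError: 'float' object has no attribute 'round'
```

```bash
sed -i 's/s\["width"\].round(4)/round(s["width"],4)/' h.py
python3 - <<'E'
from h import *
plan([.487,.158,.20],[.98,.197])
print(st()["R"].round(3))
E
```

```text
shift [-251.7  397.    31.3] turn 1.003 alt -2.139 q6 -0.12 pos [0.2078 0.5362 0.2314] t 0.85 w 0.0853 F [ 0.3 -0.7 -0.1]
[[ 0.361  0.932  0.   ]
 [ 0.932 -0.361  0.   ]
 [ 0.     0.    -1.   ]]
```

Call:
{"fn": "drive_tool", "kwargs": {
  "steps": [
    [-25, 40, 3, 0.1, 1],
    [-50, 80, 6, 0.2, 1],
    [-75, 120, 9, 0.3, 1],
    [-100, 158, 12, 0.4, 1],
    [-126, 198, 15, 0.5, 1]
  ]
}}

```text
clock: 1.35
position: [0.3476, 0.3458, 0.2164]
ee_rot: [-0.0, 0.94, 0.342, 0.0]
contact_force: [0.6, -0.4, -0.8]
width: 0.0854
```

Run:
```python
from h import *
plan([.487,.158,.20],[.98,.197])
```

```text
shift [-13.8 233.4  16.4] turn 0.499 alt -2.642 q6 -0.06 pos [0.3476 0.3458 0.2164] t 1.35 w 0.0854 F [ 0.6 -0.4 -0.8]
```

Call:
{"fn": "drive_tool", "kwargs": {
  "steps": [
    [-3, 47, 4, 0.1, 1],
    [-6, 94, 8, 0.2, 1],
    [-9, 140, 12, 0.3, 1],
    [-12, 187, 15, 0.4, 1],
    [-14, 233, 16, 0.5, 1]
  ]
}}

```text
clock: 1.85
position: [0.4873, 0.1564, 0.2003]
ee_rot: [-0.0, 0.995, 0.096, 0.0]
contact_force: [0.6, 0.4, 0.2]
width: 0.0854
```

Run:
```python
from h import *
im=manip.get_image("wrist");cv2.imwrite("pics/w1.png",im)
plan([.487,.158,.20],[.98,.197])
for m in manip.masks_of("wrist","blank")[:2]:
    ys,xs=np.nonzero(m["pixels"]); r=cv2.minAreaRect(np.c_[xs,ys].astype(np.float32))
    print(m["conf"],m["location"],r, bp("wrist",cv2.boxPoints(r),.025)[:,:2].round(3).tolist())
```

```text
shift [-4.3 -8.3  0.2] turn -0.011 alt 3.13 q6 -0.02 pos [0.4928 0.1506 0.2003] t 1.9 w 0.0855 F [ 4.8 -3.9  0.9]
0.92 [318.6, 168.7] ((322.0, 173.0), (220.0, 52.0), 90.0) [[0.455, 0.25], [0.499, 0.258], [0.546, 0.048], [0.492, 0.038]]
0.24 [572.9, 136.3] ((588.5, 141.5), (107.0, 101.0), 90.0) [[0.667, 0.27], [0.754, 0.287], [0.801, 0.196], [0.705, 0.177]]
```

View pics/w1.png

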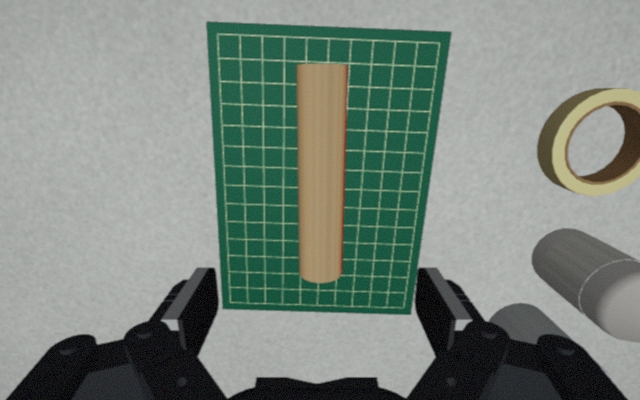

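```bash
cat >> h.py <<'E'
def blank(cam,show=True):
    manip.get_image(cam) if False else None
    c=cal(cam); im=manip.get_image(cam)
    ms=manip.masks_of(cam,"blank"); m=max(ms,key=lambda m:m["pixels"].sum()*(m["conf"]>.5))["pixels"]
    ys,xs=np.nonzero(m); L=[]
    ext=(xs.max()-xs.min())>(ys.max()-ys.min())
    a,b=(xs,ys) if ext else (ys,xs)
    for v in range(a.min()+6,a.max()-5):
        k=b[a==v]
        if len(k)>5: mid=(k.min()+k.max())/2; L.append([v,mid] if ext else [mid,v])
    P=bp(cam,L,.025,c)[:,:2]; mu=P.mean(0); d=np.linalg.svd(P-mu)[2][0]; d*=np.sign(d[1])
    if show: print(cam,"blank ctr",mu.round(4),"ydir",d.round(4),"tilt",np.degrees(np.arctan2(-d[0],d[1])).round(2),"ends",P[0].round(3),P[-1].round(3))
    return im,c,mu,d
E
python3 - <<'E'
from h import *
im,c,mu,d=blank("wrist"); cv2.imwrite("pics/w2.png",im)
plan([mu[0],mu[1],.20],[d[1],-d[0]])
blank("top")
E
```

```text
Traceback (most recent call last):
  File "h.py", line 23, in blank
    ms=manip.masks_of(cam,"blank"); m=max(ms,key=lambda m:m["pixels"].sum()*(m["conf"]>.5))["pixels"]
                                      ~~~^^^^^^^^^^^^^^^^^^^^^^^^^^^^^^^^^^^^^^^^^^^^^^^^^^
ValueError: max() iterable argument is empty
```

```bash
sed -i 's/; m=max(ms.*$/\n    while not ms: im=manip.get_image(cam); c=cal(cam); ms=manip.masks_of(cam,"blank")\n    m=max(ms,key=lambda m:m["pixels"].sum()*(m["conf"]>.5))["pixels"]/' h.py
python3 - <<'E'
from h import *
im,c,mu,d=blank("wrist"); cv2.imwrite("pics/w2.png",im)
plan([mu[0],mu[1],.20],[d[1],-d[0]])
E
```

```text
wrist blank ctr [0.492  0.1594] ydir [-0.1897  0.9818] tilt 10.93 ends [0.474 0.252] [0.512 0.054]
shift [6.2 0.8 0.4] turn 0.008 alt -3.134 q6 -0.02 pos [0.4858 0.1589 0.2004] t 2.15 w 0.0853 F [0.1 0.4 0.3]
```

Call:
{"fn": "drive_tool", "kwargs": {
  "steps": [
    [7, 5, 45, 0, 1],
    [7, 5, 90, 0.01, 1],
    [7, 5, 130, 0.01, 1],
    [7, 5, 150, 0.01, 1],
    [7, 5, 150, 0.01, 1]
  ]
}}

```text
clock: 2.65
position: [0.4901, 0.1566, 0.0477]
ee_rot: [-0.0, 0.995, 0.095, -0.004]
contact_force: [0.3, -0.7, 0.2]
width: 0.0857
```

Run:
```python
from h import *
im=manip.get_image("wrist");cv2.imwrite("pics/w3.png",im)
plan([.493,.154,.010],[.9818,.1897])
```

```text
shift [ 0.6  2.9 39.6] turn 0.0 alt -3.141 q6 -0.02 pos [0.492  0.1567 0.0496] t 2.7 w 0.0856 F [1.2 0.4 1.1]
```

View pics/w3.png

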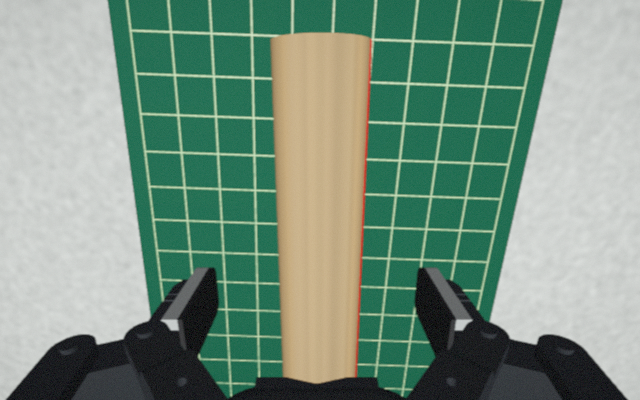

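Call:
{"fn": "drive_tool", "kwargs": {
  "steps": [
    [1, 2, 20, 0, 1],
    [1, 2, 40, 0, 1],
    [1, 2, 40, 0, 0.4],
    [1, 2, 40, 0, 0.4],
    [1, 2, 40, 0, 0.4]
  ],
  "squeeze": 20
}}

```text
clock: 3.2
position: [0.4945, 0.1556, 0.0114]
ee_rot: [-0.001, 0.995, 0.096, 0.0]
contact_force: [0.3, -0.8, -0.1]
width: 0.0598
```

Run:
```python
from h import *
im=manip.get_image("wrist");cv2.imwrite("pics/w4.png",im)
plan([.493,.154,.010],[.9818,.1897])
```

```text
shift [-1.7  1.2  1.2] turn 0.001 alt -3.141 q6 -0.02 pos [0.4944 0.1554 0.0112] t 3.25 w 0.0599 F [ 0.6  0.1 -0.1]
```

View pics/w4.png

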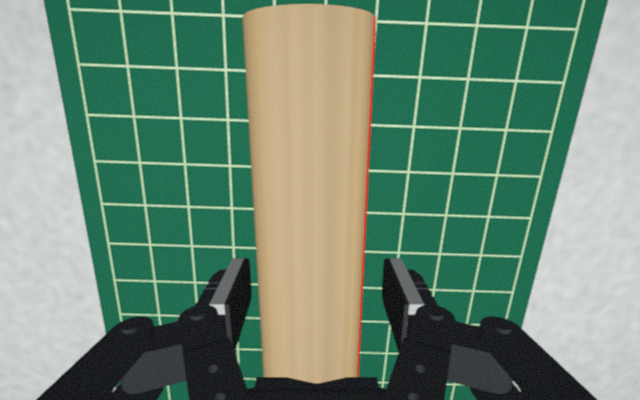

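Call:
{"fn": "drive_tool", "kwargs": {
  "steps": [
    [0, 0, 0, 0, 0.17],
    [0, 0, 0, 0, 0.17],
    [-3, 0, 0, 0, 0.17],
    [-6, 0, 0, 0, 0.17],
    [-9, 0, 0, 0, 0.17]
  ]
}}

```text
clock: 3.75
position: [0.4851, 0.1536, 0.0112]
ee_rot: [-0.001, 0.995, 0.096, -0.0]
contact_force: [0.9, -0.9, 0.6]
width: 0.0499
```

Call:
{"fn": "drive_tool", "kwargs": {
  "steps": [
    [-2, 0, 0, 0, 0.17],
    [-4, 0, 0, 0, 0.17],
    [-6, 0, 0, 0, 0.17],
    [-7, 0, 0, 0, 0.17],
    [-7, 0, 0, 0, 0.17]
  ]
}}

```text
clock: 4.25
position: [0.4779, 0.1523, 0.0111]
ee_rot: [-0.001, 0.995, 0.096, -0.0]
contact_force: [0.3, -1.2, 0.6]
width: 0.0498
```

Run:
```python
from h import *
im=manip.get_image("wrist");cv2.imwrite("pics/w5.png",im)
plan([.493,.154,.010],[.9818,.1897])
```

```text
shift [14.9  1.1  1.2] turn 0.0 alt -3.141 q6 -0.02 pos [0.4782 0.1522 0.0112] t 4.3 w 0.0499 F [0.2 0.5 0.7]
```

View pics/w5.png

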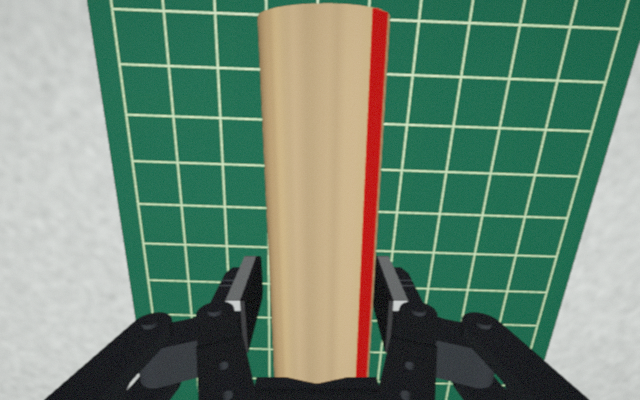

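Call:
{"fn": "drive_tool", "kwargs": {
  "steps": [
    [-3, 0, 0, 0, 0.17],
    [-6, 0, 0, 0, 0.17],
    [-9, 0, 0, 0, 0.17],
    [-11, 0, 0, 0, 0.17],
    [-11, 0, 0, 0, 0.17]
  ]
}}

```text
clock: 4.8
position: [0.4667, 0.1501, 0.0111]
ee_rot: [-0.001, 0.995, 0.096, -0.001]
contact_force: [-0.1, -0.1, -0.5]
width: 0.0501
```

```bash
cat >> h.py <<'E'
def angle(cam,rows=None):
    im,c,mu,d=blank(cam)
    K,r,t=c; o=-r.T@t
    b,g,rr=[im[...,i].astype(int) for i in range(3)]
    red=(rr>90)&(g<0.45*rr)&(b<0.45*rr)
    # only near blank: project bounding box
    n=np.array([d[1],-d[0]])  # blank x
    ys,xs=np.nonzero(red); D=np.c_[xs,ys,np.ones(len(xs))]@np.linalg.inv(K).T@r
    # 2D in (n,z) plane
    on=(o[:2]-mu)@n; oz=o[2]-.025; dn=D[:,:2]@n; dz=D[:,2]
    A=dn**2+dz**2; B=on*dn+oz*dz; C=on**2+oz**2-.022**2; q=B*B-A*C; ok=q>0
    s=(-B[ok]-np.sqrt(q[ok]))/A[ok]
    pn=on+s*dn[ok]; pz=oz+s*dz[ok]
    along=(o[:2]+s[:,None]*D[ok,:2]-mu)@d
    th=np.degrees(np.arctan2(pn,pz)); k=np.abs(along)<.1
    th=th[k]; print("line angle from top (+ = away)",np.median(th).round(2),"pct5/95",np.percentile(th,[5,95]).round(1),"n",k.sum())
    return im
E
python3 - <<'E'
from h import *
im=angle("wrist");cv2.imwrite("pics/w6.png",im)
plan([.493,.154,.010],[.9818,.1897])
E
```

```text
wrist blank ctr [0.4612 0.187 ] ydir [-0.1895  0.9819] tilt 10.92 ends [0.448 0.253] [0.477 0.103]
line angle from top (+ = away) 15.56 pct5/95 [ 6.9 24.9] n 8350
shift [25.9  1.1  1.2] turn 0.001 alt -3.141 q6 -0.02 pos [0.4674 0.1502 0.0112] t 4.9 w 0.0502 F [ 0.   0.5 -0.7]
```

View pics/w6.png

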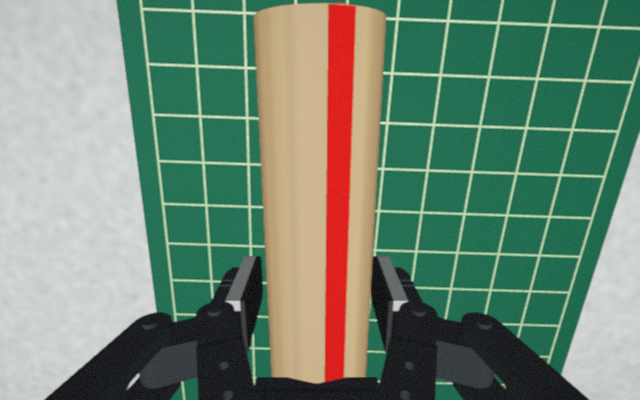

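Call:
{"fn": "drive_tool", "kwargs": {
  "steps": [
    [-2, 0, 0, 0, 0.17],
    [-4, 0, 0, 0, 0.17],
    [-5, 0, 0, 0, 0.17],
    [-6, 0, 0, 0, 0.17],
    [-6, 0, 0, 0, 0.17]
  ]
}}

```text
clock: 5.4
position: [0.4613, 0.149, 0.0112]
ee_rot: [-0.001, 0.995, 0.096, -0.0]
contact_force: [1.0, 0.5, 1.0]
width: 0.05
```

Run:
```python
from h import *
im=angle("wrist");cv2.imwrite("pics/w7.png",im)
angle("top")
plan([.493,.154,.010],[.9818,.1897])
```

```text
wrist blank ctr [0.4798 0.2117] ydir [0.9924 0.1234] tilt -82.91 ends [0.384 0.234] [0.557 0.247]
line angle from top (+ = away) -11.68 pct5/95 [-65.6  45.4] n 2974
top blank ctr [ 0.3242 -0.2251] ydir [0.9671 0.2544] tilt -75.26 ends [ 0.403 -0.205] [ 0.246 -0.245]
  return _methods._mean(a, axis=axis, dtype=dtype,
  ret = ret.dtype.type(ret / rcount)
Traceback (most recent call last):
  File "h.py", line 50, in angle
    th=th[k]; print("line angle from top (+ = away)",np.median(th).round(2),"pct5/95",np.percentile(th,[5,95]).round(1),"n",k.sum())
                                                                                      ~~~~~~~~~~~~~^^^^^^^^^^^
IndexError: index -1 is out of bounds for axis 0 with size 0
```

```bash
cat >> h.py <<'E'
def angw(r0=30,r1=240,name=None):
    c=cal("wrist"); im=manip.get_image("wrist")
    if name: cv2.imwrite(name,im)
    K,r,t=c; o=-r.T@t
    b,g,rr=[im[...,i].astype(int) for i in range(3)]
    obj=((rr-b>25)&(rr-g>10)).astype(np.uint8)
    n,lab,stt,_=cv2.connectedComponentsWithStats(cv2.morphologyEx(obj,cv2.MORPH_OPEN,np.ones((3,3))))
    obj=lab==1+np.argmax(stt[1:,4])
    red=obj&(g<0.45*rr)&(b<0.45*rr)
    E=[];Q=[]
    for v in range(r0,r1):
        k=np.nonzero(obj[v])[0]; q=np.nonzero(red[v])[0]
        if len(k)>20: E.append([k.min()-.5,k.max()+.5,v])
        if len(q)>2 : Q.append([q.min()-.5,q.max()+.5,v])
    E=np.array(E,float);Q=np.array(Q,float)
    P=bp("wrist",np.c_[(E[:,0]+E[:,1])/2,E[:,2]],.025,c)[:,:2]
    mu=P.mean(0); d=np.linalg.svd(P-mu)[2][0]; d*=np.sign(d[1]); nn=np.array([d[1],-d[0]])
    out=[]
    for col in (0,1):
        D=np.c_[Q[:,col],Q[:,2],np.ones(len(Q))]@np.linalg.inv(K).T@r
        on=(o[:2]-mu)@nn; oz=o[2]-.025; dn=D[:,:2]@nn; dz=D[:,2]
        A=dn**2+dz**2;B=on*dn+oz*dz;C=on**2+oz**2-.022**2;q=B*B-A*C; q=np.maximum(q,0)
        s=(-B-np.sqrt(q))/A; out.append(np.degrees(np.arctan2(on+s*dn,oz+s*dz)))
    print("axis pt",mu.round(4),"tilt",np.degrees(np.arctan2(-d[0],d[1])).round(2),"line edges",[np.median(x).round(1) for x in out],"mid",np.median((out[0]+out[1])/2).round(2),"sd",np.std(out[0]).round(1),"rows",len(E),len(Q))
    s=st(); x=s["R"][:,0]; print("blank offset from TCP along tool x (mm)",(1000*((mu-s["position"][:2])@nn)*np.sign(x[:2]@nn)).round(1),"F",s["contact_force"].round(1),"t",s["clock"],"pos",s["position"].round(4))
E
python3 - <<'E'
from h import *
angw(name="pics/w8.png")
E
```

```text
axis pt [0.4524 0.2112] tilt 10.87 line edges [np.float64(-4.5), np.float64(15.6)] mid 5.56 sd 0.2 rows 210 210
blank offset from TCP along tool x (mm) 2.7 F [-0.8 -0.2 -0.5] t 5.65 pos [0.4616 0.149  0.0112]
```

View pics/w8.png

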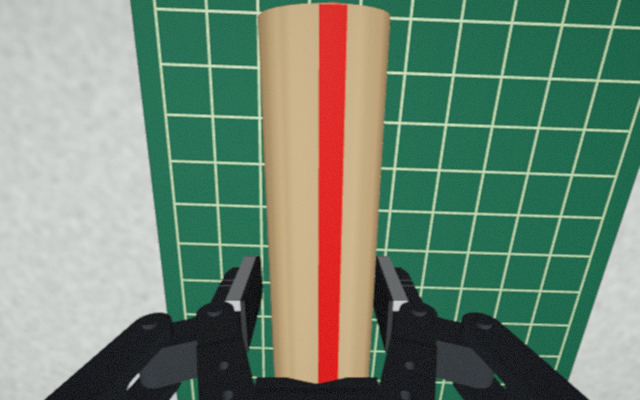

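Call:
{"fn": "drive_tool", "kwargs": {
  "steps": [
    [-0.7, 0, 0, 0, 0.17],
    [-1.4, 0, 0, 0, 0.17],
    [-2, 0, 0, 0, 0.17],
    [-2, 0, 0, 0, 0.17],
    [-2, 0, 0, 0, 0.17]
  ]
}}

```text
clock: 6.15
position: [0.4595, 0.1486, 0.0112]
ee_rot: [-0.001, 0.995, 0.096, -0.0]
contact_force: [-0.5, 0.1, -0.8]
width: 0.0501
```

Run:
```python
from h import *
angw(name="pics/w9.png")
```

```text
axis pt [0.4509 0.2109] tilt 10.94 line edges [np.float64(-9.0), np.float64(11.1)] mid 1.02 sd 0.1 rows 210 210
blank offset from TCP along tool x (mm) 3.3 F [-0.1  0.3 -0.4] t 6.2 pos [0.4595 0.1487 0.0112]
```

Call:
{"fn": "drive_tool", "kwargs": {
  "steps": [
    [0, 0, 0, 0, 0.5],
    [0, 0, 0, 0, 1],
    [0, 0, 0, 0, 1],
    [0, 0, -20, 0, 1],
    [0, 0, -50, 0, 1]
  ]
}}

```text
clock: 6.7
position: [0.4579, 0.1483, 0.0603]
ee_rot: [-0.001, 0.995, 0.096, -0.002]
contact_force: [-0.2, 0.2, -0.6]
width: 0.0853
```

Call:
{"fn": "drive_tool", "kwargs": {
  "steps": [
    [0, 0, -50, 0, 1],
    [0, 0, -100, 0, 1],
    [0, 0, -150, 0, 1],
    [0, 0, -170, 0, 1],
    [0, 0, -170, 0, 1]
  ]
}}

```text
clock: 7.2
position: [0.461, 0.1486, 0.2342]
ee_rot: [-0.001, 0.995, 0.096, 0.002]
contact_force: [-0.2, 0.2, 0.5]
width: 0.0857
```

Run:
```python
from h import *
angw(80,260,name="pics/w10.png")
plan([.575,-.235,.232],[.507,.862])
```

```text
axis pt [0.463  0.1471] tilt 10.93 line edges [np.float64(-8.4), np.float64(11.0)] mid 1.51 sd 0.3 rows 180 180
blank offset from TCP along tool x (mm) 3.2 F [-0.6 -0.4 -1.3] t 7.25 pos [0.4594 0.1483 0.2317]
shift [ 40.6 398.3  -1. ] turn -0.848 alt 2.294 q6 -0.02 pos [0.4594 0.1483 0.2317] t 7.25 w 0.0853 F [-0.6 -0.4 -1.3]
```

View pics/w10.png

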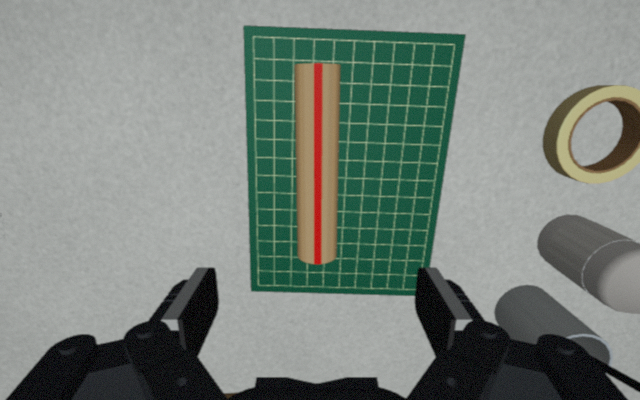

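Call:
{"fn": "drive_tool", "kwargs": {
  "steps": [
    [4, 45, 0, -0.14, 1],
    [8, 90, 0, -0.28, 1],
    [12, 135, 0, -0.42, 1],
    [16, 180, 0, -0.56, 1],
    [20, 225, 0, -0.7, 1]
  ]
}}

```text
clock: 7.75
position: [0.52, -0.0664, 0.229]
ee_rot: [-0.002, 0.906, 0.423, -0.002]
contact_force: [0.9, -0.8, 0.1]
width: 0.0853
```

Run:
```python
from h import *
plan([.575,-.235,.232],[.507,.862])
```

```text
shift [-93.8 150.5  -3.7] turn -0.166 alt 2.975 q6 -1.13 pos [ 0.52   -0.0664  0.229 ] t 7.75 w 0.0853 F [ 0.9 -0.8  0.1]
```

Call:
{"fn": "drive_tool", "kwargs": {
  "steps": [
    [-23, 37, -1, -0.1, 1],
    [-46, 74, -2, -0.16, 1],
    [-69, 111, -3, -0.16, 1],
    [-94, 150, -4, -0.16, 1],
    [-94, 150, -4, -0.16, 1]
  ]
}}

```text
clock: 8.25
position: [0.575, -0.2404, 0.2287]
ee_rot: [-0.003, 0.871, 0.492, -0.003]
contact_force: [-0.8, 1.3, 0.1]
width: 0.0853
```

Call:
{"fn": "drive_tool", "kwargs": {
  "steps": [
    [0, 0, 0, 0, 1],
    [0, 0, 0, 0, 1]
  ]
}}

```text
clock: 8.45
position: [0.5738, -0.2398, 0.2263]
ee_rot: [-0.005, 0.871, 0.491, -0.005]
contact_force: [1.2, -0.8, -0.3]
width: 0.0853
```

Run:
```python
from h import *
c=cal("wrist"); im=manip.get_image("wrist"); cv2.imwrite("pics/w11.png",im)
plan([.575,-.235,.232],[.507,.862])
for n,z in [("knob",.085),("pointer",.043)]:
    for m in manip.masks_of("wrist",n)[:2]: print(n,m["conf"],m["location"],m["pixels"].sum(),bp("wrist",m["location"],z,c))
```

```text
shift [ 4.1 -1.4 -4.9] turn -0.011 alt 3.131 q6 -1.53 pos [ 0.574  -0.2392  0.2271] t 8.5 w 0.085 F [-0.3  1.3  0.3]
knob 0.86 [331.4, 172.8] 4299 [[ 0.56771211 -0.2217627   0.085     ]]
pointer 0.81 [329.8, 173.9] 4386 [[ 0.57673468 -0.22696905  0.043     ]]
pointer 0.71 [52.7, 57.4] 3799 [[ 0.36034263 -0.38282928  0.043     ]]
```

View pics/w11.png

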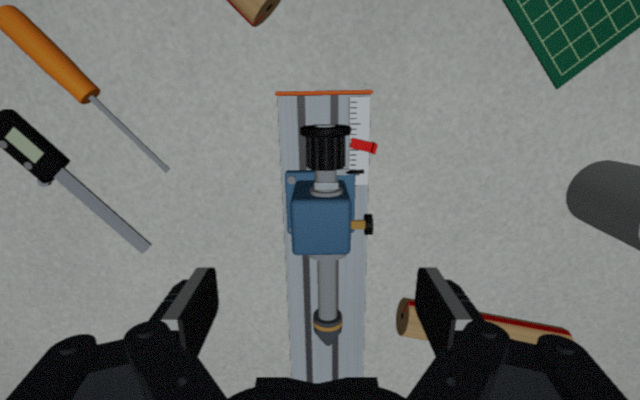

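Run:
```python
import cv2
im=cv2.imread("pics/w11.png"); cv2.imwrite("pics/w11z.png",cv2.resize(im[80:200,265:395],None,fx=5,fy=5,interpolation=cv2.INTER_CUBIC))
```

```text
(no output)
```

View pics/w11z.png

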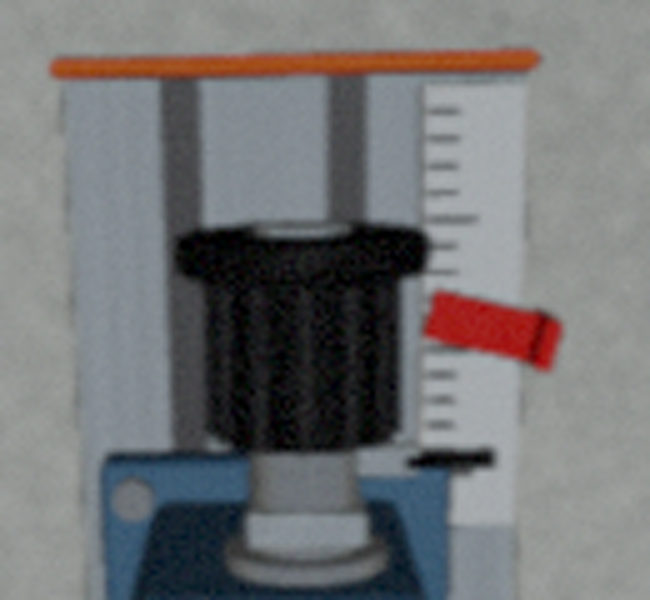

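Run:
```python
from h import *
c=cal("wrist")
def z(x,y): return [265+x/5-.4,80+y/5-.4]
def b(p,h): return bp("wrist",[z(*p)],h,c)[0]
o=-c[1].T@c[2]; print("cam",o.round(4))
# direction: base edges (top z .026)
im=cv2.imread("pics/w11.png")
L1=b((70,100),.026);L2=b((82,560),.026);R1=b((526,100),.026);R2=b((514,560),.026)
for a,d in ((L1,L2),(R1,R2)): v=d-a; print("edge ang",np.degrees(np.arctan2(v[1],v[0])).round(2), "width",np.linalg.norm(L1-R1).round(4))
v=(L2-L1)/np.linalg.norm(L2-L1)+(R2-R1)/np.linalg.norm(R2-R1); e=v/np.linalg.norm(v); n=np.array([-e[1],e[0],0])
print("e",e.round(4),np.degrees(np.arctan2(e[1],e[0])).round(2))
cor=[b(p,.087) for p in ((206,282),(213,428),(402,282),(398,428))]
k=np.mean(cor,0); print("knob",k.round(4),"len",[(cor[1]-cor[0])@e,(cor[3]-cor[2])@e],"dia",(cor[2]-cor[0])@n)
print("base mid offset of knob",((k-(L1+R1)/2)@n).round(4))
ptr=b((494,459),.043)
print("pointer",ptr.round(4),"knob->ptr along e",((ptr-k)@e).round(4))
for h in (.028,.033,.043):
    m=b((483,327),h); print(h,"marker",m.round(4),"travel",((ptr-m)@e).round(4))
t=[b((440,y),.027) for y in (112,138,166,192,218,245,272,349,374,400,425)]
print("ticks dist from knob",[round(float((x-k)@e)*1000,1) for x in t])
end=b((295,65),.026); print("base end to knob",((k-end)@e).round(4))
```

```text
cam [ 0.5078 -0.1984  0.371 ]
edge ang -31.39 width 0.0877
edge ang -29.9 width 0.0877
e [ 0.8603 -0.5097  0.    ] -30.65
knob [ 0.5502 -0.2159  0.087 ] len [np.float64(0.024206255258315178), np.float64(0.02419155803426945)] dia 0.03202084250040368
base mid offset of knob -0.0
pointer [ 0.5931 -0.1973  0.043 ] knob->ptr along e 0.0274
0.028 marker [ 0.5723 -0.1863  0.028 ] travel 0.0235
0.033 marker [ 0.5714 -0.1865  0.033 ] travel 0.0242
0.043 marker [ 0.5695 -0.1868  0.043 ] travel 0.0256
ticks dist from knob [-37.2, -32.4, -27.1, -22.2, -17.3, -12.1, -6.8, 8.4, 13.4, 18.7, 23.8]
base end to knob 0.046
```

Call:
{"fn": "drive_tool", "kwargs": {
  "steps": [
    [15, 20, 15, 0, 1],
    [30, 40, 30, 0, 1],
    [30, 45, 40, 0, 1],
    [30, 45, 40, 0, 1],
    [30, 45, 40, 0, 1]
  ]
}}

```text
clock: 9.1
position: [0.6273, -0.2359, 0.188]
ee_rot: [-0.004, 0.87, 0.492, -0.004]
contact_force: [0.9, -0.6, 0.1]
width: 0.0855
```

Run:
```python
from h import *
c=cal("wrist"); im=manip.get_image("wrist"); cv2.imwrite("pics/w12.png",im); 
np.save("c12.npy",np.array([c[0],c[1],np.tile(c[2],(3,1))]))
o=-c[1].T@c[2]; print(o,"nadir px",proj("wrist",[o[0],o[1],0],c), "axis dir",c[1][2])
```

```text
[ 0.5607378  -0.19538453  0.3307216 ] nadir px [[317.50792027  93.58536371]] axis dir [ 0.25731005 -0.15860388 -0.95322418]
```

View pics/w12.png

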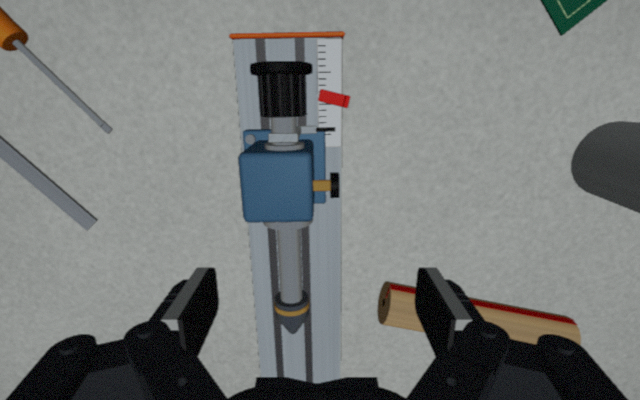

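Run:
```python
import cv2
im=cv2.imread("pics/w12.png"); cv2.imwrite("pics/w12z.png",cv2.resize(im[25:150,230:360],None,fx=6,fy=4.8,interpolation=cv2.INTER_CUBIC)) if 0 else cv2.imwrite("pics/w12z.png",cv2.resize(im[30:145,300:360],None,fx=5,fy=5,interpolation=cv2.INTER_CUBIC))
im=cv2.imread("pics/top0.png"); cv2.imwrite("pics/t2.png",cv2.resize(im[170:230,355:415],None,fx=9,fy=9,interpolation=cv2.INTER_CUBIC))
```

```text
(no output)
```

View pics/w12z.png

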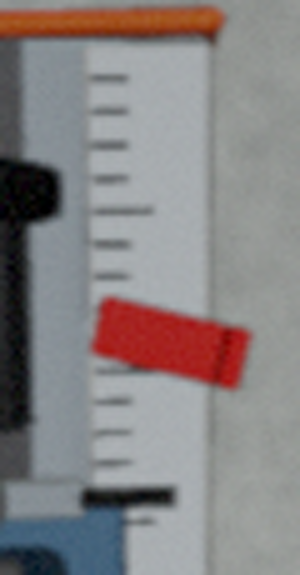

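View pics/t2.png

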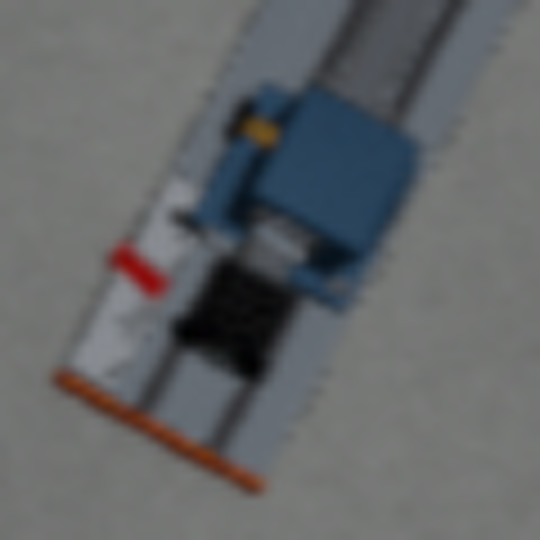

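Run:
```python
import cv2
im=cv2.imread("pics/w12.png"); cv2.imwrite("pics/w12y.png",cv2.resize(im[110:240,225:350],None,fx=4.5,fy=4.5,interpolation=cv2.INTER_CUBIC))
```

```text
(no output)
```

View pics/w12y.png

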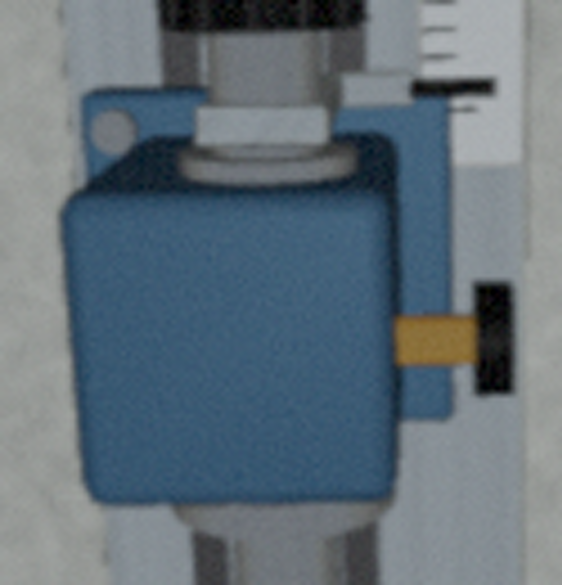

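```bash
cat > m.py <<'E'
from h import *
a=np.load("c12.npy"); c=(a[0],a[1],a[2][0])
e=np.array([.8603,-.5097,0]);n=np.array([.5097,.8603,0])
zy=lambda x,y:[225+x/4.5-.4,110+y/4.5-.4]
zz=lambda x,y:[300+x/5-.4,30+y/5-.4]
b=lambda p,h:bp("x",[p],h,c)[0]
cor=[b(zy(*p),.107) for p in ((66,195),(392,195),(92,500),(395,500))]
O=np.mean(cor,0); print("pillar",O.round(4),"e size",[(cor[2]-cor[0])@e,(cor[3]-cor[1])@e],"n",[(cor[1]-cor[0])@n,(cor[3]-cor[2])@n])
f=lambda P:[round(float((P-O)@e)*1000,1),round(float((P-O)@n)*1000,1)]
print("base end",f(b(zz(100,22),.026)))
for h in (.030,.036,.043): print(h,"ptr tip",f(b(zz(175,496),h)),"clip",f(b(zz(165,341),h)),"clipcorners",[f(b(zz(*p),h)) for p in ((104,298),(93,350),(222,328),(215,380))])
print("waist/flange bdry",f(b(zz(30,215),.086)))
print("ticks",[f(b(zz(105,y),.027))[0] for y in (78,111,145,178,211,244,277,371,402,432,463,522)])
E
python3 m.py
```

```text
pillar [ 0.5987 -0.2499  0.107 ] e size [np.float64(0.04727922357854658), np.float64(0.047241413415570206)] n [np.float64(0.047360727677579484), np.float64(0.04681929864534902)]
base end [-106.1, 29.5]
0.03 ptr tip [-31.5, 42.1] clip [-57.0, 40.2] clipcorners [[-63.9, 30.0], [-55.6, 28.1], [-59.0, 49.7], [-50.6, 48.6]]
0.036 ptr tip [-32.0, 41.8] clip [-57.0, 39.9] clipcorners [[-63.8, 29.9], [-55.7, 28.1], [-59.0, 49.2], [-50.8, 48.2]]
0.043 ptr tip [-32.7, 41.5] clip [-57.1, 39.6] clipcorners [[-63.7, 29.9], [-55.8, 28.1], [-59.1, 48.7], [-51.1, 47.7]]
waist/flange bdry [-73.8, 19.7]
ticks [-97.8, -92.8, -87.7, -82.7, -77.6, -72.4, -67.3, -52.1, -47.0, -42.1, -36.9, -26.8]
```

```bash
cat >> m.py <<'E'
im=cv2.imread("pics/w12.png"); print([int(x) for x in im[90,228:350].max(1)])
E
python3 m.py | tail -1
```

```text
[150, 153, 155, 154, 152, 155, 152, 143, 131, 141, 148, 150, 150, 150, 150, 150, 149, 147, 146, 149, 152, 151, 147, 146, 147, 149, 148, 149, 146, 134, 96, 45, 27, 41, 35, 13, 16, 4, 20, 28, 34, 41, 31, 9, 15, 21, 26, 19, 23, 25, 35, 38, 41, 33, 26, 32, 26, 28, 17, 20, 7, 33, 34, 38, 33, 11, 15, 24, 14, 3, 24, 32, 44, 25, 20, 18, 35, 67, 115, 147, 151, 150, 152, 151, 150, 149, 147, 148, 139, 139, 160, 153, 145, 162, 160, 162, 158, 155, 154, 152, 151, 155, 166, 169, 171, 174, 177, 175, 174, 178, 176, 174, 168, 152, 136, 146, 150, 154, 153, 150, 151, 154]
```

```bash
cat >> m.py <<'E'
w=[b([x,90],.087) for x in (258.3,305.3)]; B=[b([x,90],.024) for x in (235.8,342)]
print("waist n",[f(x) for x in w],"base",[f(x) for x in B],"mid world",np.mean(w,0),np.mean(B,0))
K=O-.0605*e; K=K+n*((np.mean(w,0)-O)@n); print("knob est",K)
plan([K[0],K[1],.16],n)
E
python3 m.py | tail -4
```

```text
[150, 153, 155, 154, 152, 155, 152, 143, 131, 141, 148, 150, 150, 150, 150, 150, 149, 147, 146, 149, 152, 151, 147, 146, 147, 149, 148, 149, 146, 134, 96, 45, 27, 41, 35, 13, 16, 4, 20, 28, 34, 41, 31, 9, 15, 21, 26, 19, 23, 25, 35, 38, 41, 33, 26, 32, 26, 28, 17, 20, 7, 33, 34, 38, 33, 11, 15, 24, 14, 3, 24, 32, 44, 25, 20, 18, 35, 67, 115, 147, 151, 150, 152, 151, 150, 149, 147, 148, 139, 139, 160, 153, 145, 162, 160, 162, 158, 155, 154, 152, 151, 155, 166, 169, 171, 174, 177, 175, 174, 178, 176, 174, 168, 152, 136, 146, 150, 154, 153, 150, 151, 154]
waist n [[-63.0, -12.4], [-62.8, 19.3]] base [[-63.8, -41.8], [-63.2, 48.3]] mid world [ 0.54635002 -0.21484084  0.087     ] [ 0.54572752 -0.2147203   0.024     ]
knob est [ 0.54840379 -0.216058    0.107     ]
shift [-23.4 -78.   29.4] turn -0.007 alt 3.135 q6 -1.49 pos [ 0.6275 -0.2363  0.1886] t 9.15 w 0.0854 F [-0.6  0.1  0.4]
```

Call:
{"fn": "drive_tool", "kwargs": {
  "steps": [
    [-10, -30, 0, 0, 1],
    [-20, -60, 0, -0.007, 1],
    [-23, -78, 10, -0.007, 1],
    [-23, -78, 25, -0.007, 1],
    [-23, -78, 25, -0.007, 1]
  ]
}}

```text
clock: 9.65
position: [0.5465, -0.2152, 0.1643]
ee_rot: [-0.004, 0.869, 0.495, -0.004]
contact_force: [0.1, -0.5, -0.5]
width: 0.0849
```

Run:
```python
from h import *
im=manip.get_image("wrist"); cv2.imwrite("pics/w13.png",im)
plan([.549,-.2163,.065],[.5097,.8603])
```

```text
shift [  0.4   2.3 100. ] turn -0.0 alt 3.141 q6 -1.53 pos [ 0.5477 -0.2157  0.1651] t 9.7 w 0.0853 F [0.3 0.5 0.2]
```

View pics/w13.png

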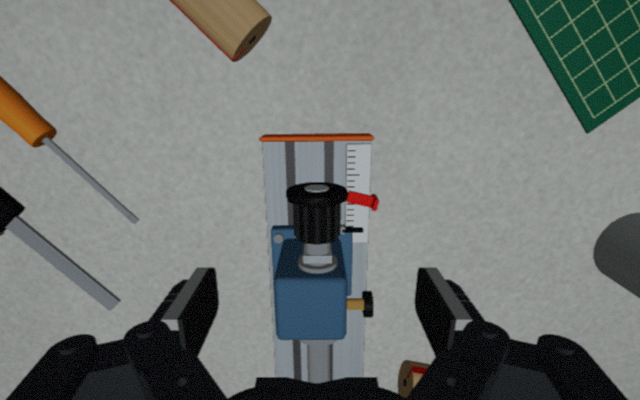

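Call:
{"fn": "drive_tool", "kwargs": {
  "steps": [
    [0, 2, 30, 0, 1],
    [0, 2, 60, 0, 1],
    [0, 2, 85, 0, 1],
    [0, 2, 100, 0, 1],
    [0, 2, 100, 0, 1]
  ]
}}

```text
clock: 10.2
position: [0.5478, -0.2163, 0.0638]
ee_rot: [-0.004, 0.869, 0.495, -0.005]
contact_force: [-1.6, 0.9, 0.3]
width: 0.0855
```

Run:
```python
from h import *
im=manip.get_image("wrist"); cv2.imwrite("pics/w14.png",im)
plan([.549,-.2163,.065],[.5097,.8603])
```

```text
shift [ 0.5 -0.1  0.2] turn -0.0 alt 3.141 q6 -1.53 pos [ 0.5488 -0.2168  0.0652] t 10.25 w 0.0853 F [1.1 0.3 0.6]
```

View pics/w14.png

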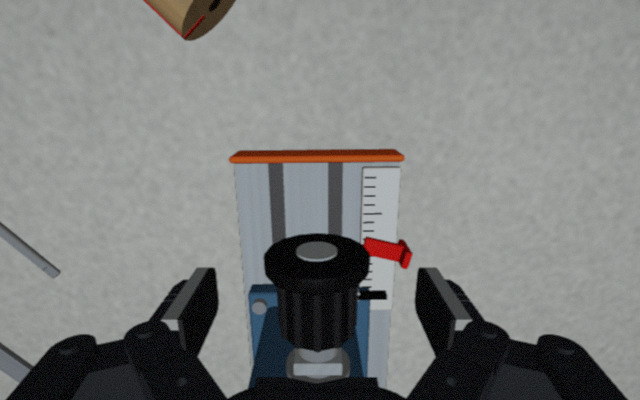

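Call:
{"fn": "drive_tool", "kwargs": {
  "steps": [
    [0, 0, 0, 0, 0.2],
    [0, 0, 0, 0, -0.1],
    [0, 0, 0, 0, -1],
    [0, 0, 0, 0, -1],
    [0, 0, 0, 0, -1]
  ],
  "squeeze": 70
}}

```text
clock: 10.75
position: [0.5493, -0.2169, 0.0663]
ee_rot: [-0.003, 0.869, 0.495, -0.003]
contact_force: [0.4, 1.0, 4.2]
width: 0.0285
```

Run:
```python
from h import *
im=manip.get_image("wrist"); cv2.imwrite("pics/w15.png",im)
plan([.549,-.2163,.065],[.5097,.8603])
```

```text
shift [ 0.4 -0.5  1.3] turn -0.0 alt 3.142 q6 -1.53 pos [ 0.5493 -0.2169  0.0663] t 10.8 w 0.0281 F [-1.1  0.8  5.8]
```

View pics/w15.png

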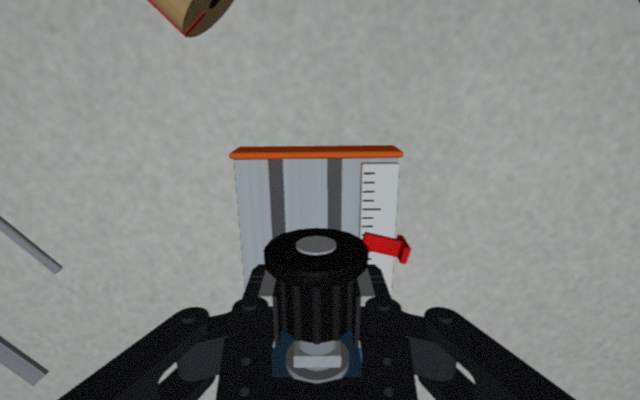

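Call:
{"fn": "drive_tool", "kwargs": {
  "steps": [
    [0, 0, 0, 0, 0],
    [0, 0, 4, 0, 0],
    [0, 0, 7, 0, 0],
    [0, 0, 7, 0, -1],
    [0, 0, 7, 0, -1]
  ],
  "squeeze": 70
}}

```text
clock: 11.3
position: [0.5487, -0.2166, 0.0587]
ee_rot: [-0.003, 0.869, 0.495, -0.004]
contact_force: [-0.1, 0.5, -2.1]
width: 0.0283
```

Call:
{"fn": "drive_tool", "kwargs": {
  "steps": [
    [0, 0, 0, 0, -1],
    [0, 0, 0, 0, -1],
    [0, 0, 0, 0, -1]
  ]
}}

```text
clock: 11.6
position: [0.5487, -0.2165, 0.0586]
ee_rot: [-0.003, 0.869, 0.495, -0.004]
contact_force: [-0.6, -1.0, -0.4]
width: 0.0283
```

Run:
```python
from h import *
plan([.549,-.2163,.060],[.5097,.8603])
```

```text
shift [ 0.4  0.2 -1.4] turn 0.0 alt -3.141 q6 -1.53 pos [ 0.5487 -0.2165  0.0586] t 11.6 w 0.0283 F [-0.6 -1.  -0.4]
```

Call:
{"fn": "drive_tool", "kwargs": {
  "steps": [
    [0, -4, 0, 0, -1],
    [0, -8, 0, 0, -1],
    [0, -12, 0, 0, -1],
    [0, -16, 0, 0, -1],
    [0, -20, 0, 0, -1]
  ]
}}

```text
clock: 12.1
position: [0.5337, -0.2079, 0.0587]
ee_rot: [-0.001, 0.869, 0.495, -0.002]
contact_force: [6.0, -4.0, -8.2]
width: 0.0283
```

Run:
```python
from h import *
for c in ("wrist","side","top"): cv2.imwrite(f"pics/{c}16.png",manip.get_image(c))
s=plan([.5487,-.2165,.060],[.5097,.8603])
im=cv2.imread("pics/side16.png"); a=cv2.resize(im[130:190,300:370],None,fx=8,fy=8,interpolation=cv2.INTER_CUBIC)
cv2.imwrite("pics/s16z.png",a)
```

```text
shift [ 0.3 17.8 -1.4] turn 0.0 alt -3.141 q6 -1.52 pos [ 0.5332 -0.2076  0.0587] t 12.25 w 0.0288 F [ 5.3 -3.6 -6.7]
```

View pics/wrist16.png

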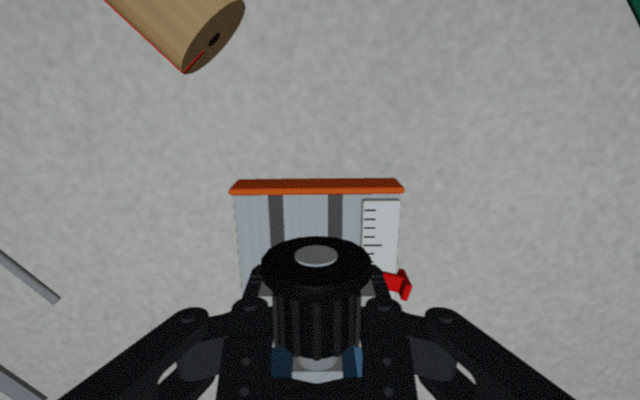

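View pics/s16z.png

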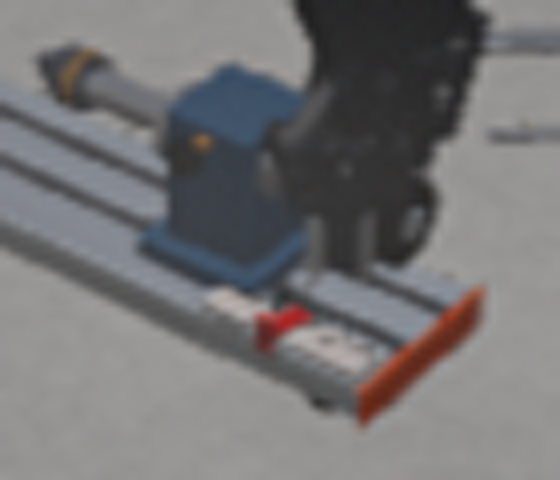

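Call:
{"fn": "drive_tool", "kwargs": {
  "steps": [
    [0, -3, 0, 0, -1],
    [0, -6, 0, 0, -1],
    [0, -9, 0, 0, -1],
    [0, -9, 0, 0, -1],
    [0, -9, 0, 0, -1]
  ]
}}

```text
clock: 12.75
position: [0.5278, -0.2045, 0.0587]
ee_rot: [0.001, 0.869, 0.495, -0.001]
contact_force: [5.9, -4.5, -6.5]
width: 0.0282
```

```bash
cat > v.py <<'E'
import sys
from h import *
k=sys.argv[1]
for c in ("wrist","side","top"): cv2.imwrite(f"pics/{c}{k}.png",manip.get_image(c))
plan([.5487,-.2165,.060],[.5097,.8603])
im=cv2.imread(f"pics/side{k}.png"); a=cv2.resize(im[140:185,320:370],None,fx=12,fy=12,interpolation=cv2.INTER_CUBIC)
cv2.imwrite(f"pics/s{k}z.png",a)
im=cv2.imread(f"pics/top{k}.png"); cv2.imwrite(f"pics/t{k}z.png",cv2.resize(im[175:225,355:405],None,fx=11,fy=11,interpolation=cv2.INTER_CUBIC))
E
python3 v.py 17
```

```text
shift [ 0.3 24.  -1.3] turn 0.0 alt -3.141 q6 -1.52 pos [ 0.5279 -0.2045  0.0587] t 12.9 w 0.0281 F [ 5.3 -3.3 -7.7]
```

View pics/s17z.png

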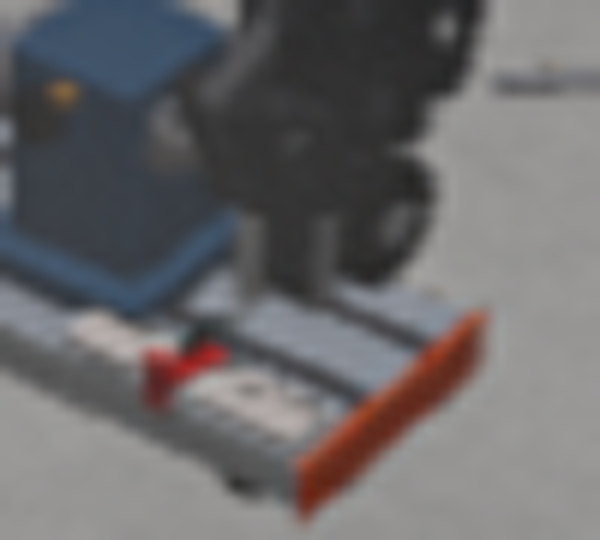

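View pics/t17z.png

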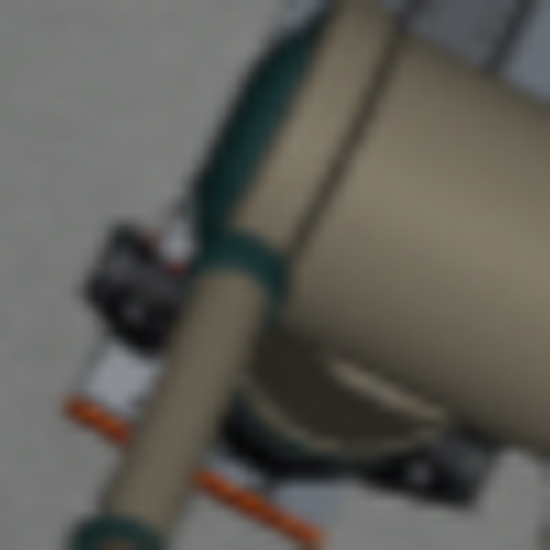

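View pics/wrist17.png

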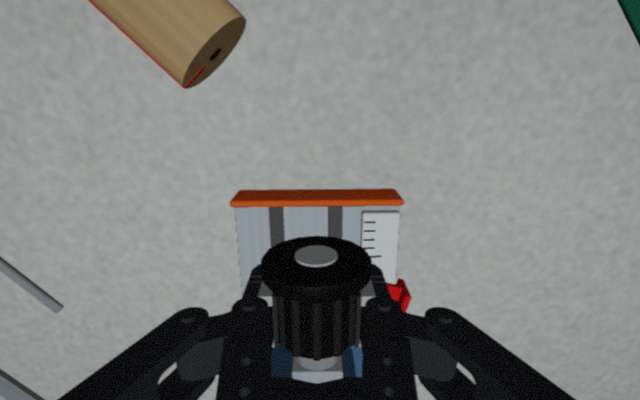

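```bash
cat > p.py <<'E'
from h import *
c=cal("side"); e=np.array([.8603,-.5097,0]);n=np.array([.5097,.8603,0]); O=np.array([.5987,-.2499,0])
def g(x,y,z): 
    p=proj("side",O+e*x/1000+n*y/1000+[0,0,z/1000],c)[0]; return ((p-[320,140]+.5)*12).round(0)
for z in (27,33,38,43): print(z,"ptr rest",g(-33,41.5,z),"base",g(-33,24,z),"s24",g(-57,41.5,z),"s24 base",g(-57,24,z),"s30",g(-63,41.5,z),"clip",g(-57,40,z))
print("end corner",g(-109,49,26),g(-109,-41.5,26), "scale ends")
im=cv2.imread("pics/side0.png"); cv2.imwrite("pics/s0z.png",cv2.resize(im[140:185,320:370],None,fx=12,fy=12,interpolation=cv2.INTER_CUBIC))
E
python3 p.py
```

```text
27 ptr rest [118. 357.] base [154. 329.] s24 [182. 388.] s24 base [217. 359.] s30 [198. 395.] clip [185. 385.]
33 ptr rest [118. 341.] base [154. 313.] s24 [182. 372.] s24 base [218. 343.] s30 [198. 380.] clip [185. 369.]
38 ptr rest [118. 328.] base [154. 300.] s24 [182. 358.] s24 base [218. 330.] s30 [198. 366.] clip [185. 356.]
43 ptr rest [118. 314.] base [154. 286.] s24 [183. 345.] s24 base [218. 317.] s30 [199. 353.] clip [186. 343.]
end corner [308. 471.] [485. 322.] scale ends
```

View pics/s0z.png

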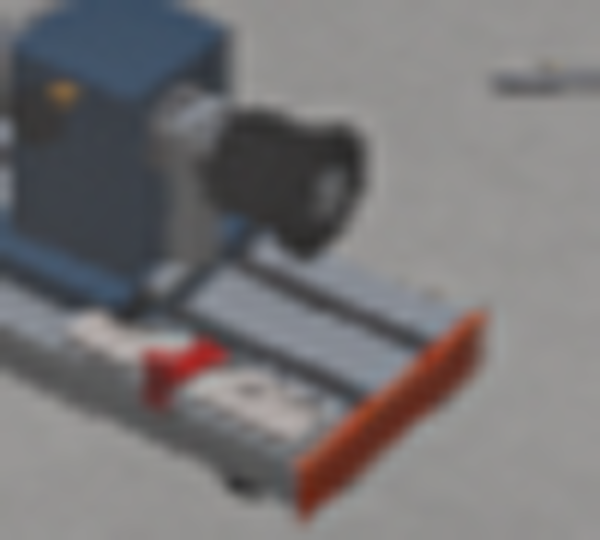

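Call:
{"fn": "drive_tool", "kwargs": {
  "steps": [
    [0, -2, 0, 0, -1],
    [0, -3.7, 0, 0, -1],
    [0, -3.7, 0, 0, -1],
    [0, -3.7, 0, 0, -1],
    [0, -3.7, 0, 0, -1]
  ]
}}

```text
clock: 13.4
position: [0.5271, -0.2041, 0.0587]
ee_rot: [0.004, 0.869, 0.495, 0.0]
contact_force: [5.3, -2.4, -7.1]
width: 0.0285
```

```bash
python3 v.py 18
```

```text
shift [ 0.3 24.9 -1.2] turn 0.0 alt -3.141 q6 -1.52 pos [ 0.5271 -0.2041  0.0587] t 13.55 w 0.0282 F [ 6.1 -4.  -7.7]
```

View pics/s18z.png

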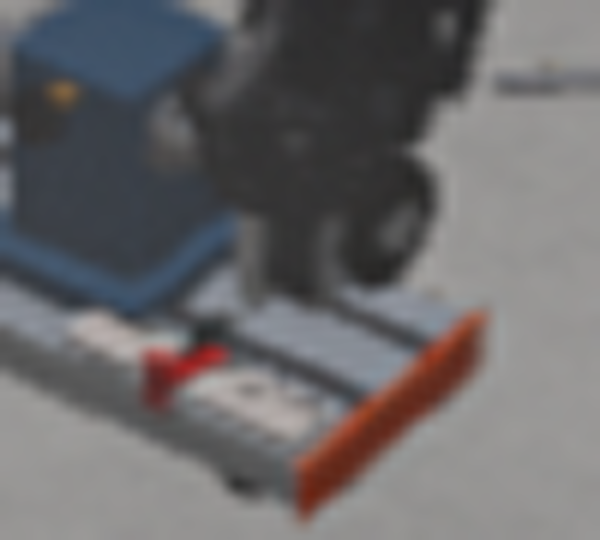

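View pics/side18.png

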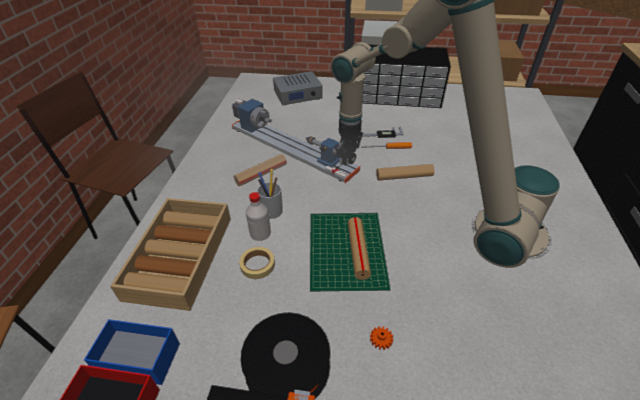

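Run:
```python
import cv2,numpy as np
a=cv2.imread("pics/side0.png").astype(int);b=cv2.imread("pics/side18.png").astype(int);m=cv2.imread("pics/side17.png").astype(int)
print("cols 330..340")
for y in range(163,174): print(y,[tuple(b[y,x][::-1]) if 0 else int(b[y,x].sum()-a[y,x].sum()) for x in range(328,344)],[int(v) for v in b[y,328:344,2]-b[y,328:344,1]])
d=np.clip(128+(b-a)//2,0,255).astype(np.uint8)[150:180,322:352]
cv2.imwrite("pics/d.png",cv2.resize(np.hstack([a[150:180,322:352].astype(np.uint8),b[150:180,322:352].astype(np.uint8),d]),None,fx=8.5,fy=16 if 0 else 8.5,interpolation=cv2.INTER_NEAREST))
```

```text
cols 330..340
163 [-2, -3, 3, 18, -45, -141, -104, -44, -1, 8, 6, -36, -108, -70, -56, -58] [-18, -16, -13, -13, -18, -18, -14, -7, -6, -6, -5, -3, 0, 0, 0, 1]
164 [-6, -4, 18, 70, 23, -66, -36, 0, 6, 9, 6, -29, -126, -146, -122, -70] [-18, -20, -20, -18, -17, -12, -7, -5, -5, -4, -4, -4, -2, 0, 0, 0]
165 [2, 25, 58, 79, 26, -11, -5, 3, 8, -9, -28, -14, -70, -116, -36, -13] [-5, -11, -19, -16, -11, -6, -2, -1, -4, -4, -3, -4, -3, -1, -4, -4]
166 [26, 75, 49, 14, 2, -3, 3, 1, -5, -67, -141, -104, -44, -13, 6, 11] [7, 2, -3, -5, -5, -5, -1, 1, -1, -2, -1, -2, -4, -4, -5, -6]
167 [11, 43, 70, 7, -4, 8, 6, -21, -60, -71, -78, -37, 2, 9, 7, 6] [9, 8, 7, 4, 1, -2, -5, -5, -3, -3, -3, -3, -4, -5, -6, -6]
168 [4, 12, 16, 5, 2, 6, -26, -102, -121, -54, -6, 0, 3, 3, 4, 4] [7, 8, 7, 6, 6, 6, 1, -5, 7, 21, 9, -2, -2, -2, -3, -6]
169 [2, 3, 5, 3, 4, 3, -22, -88, -56, -6, 7, 2, 3, -2, 1, 0] [4, 5, 5, 19, 62, 72, 52, 41, 83, 119, 84, 9, -2, -1, -1, -1]
170 [6, 3, 3, 6, 2, 1, -6, -14, -2, 6, 5, 2, 4, 7, 2, -2] [0, 2, 2, 14, 55, 72, 94, 121, 104, 65, 33, 2, -2, -2, -1, -1]
171 [0, 3, 5, 5, -5, 0, 2, 4, 7, 6, 7, 6, 3, 3, 6, -1] [-1, -1, -2, 6, 38, 58, 78, 63, 27, 6, 6, 4, 6, 5, 2, -2]
172 [1, 1, 2, 2, 4, -3, 1, 3, 6, 10, 7, 8, 2, 4, 6, 3] [0, -1, -1, 10, 40, 44, 26, 5, 3, 4, 6, 6, 5, 5, 5, 5]
173 [0, -2, 1, 0, -5, 5, 0, 4, 5, 5, 3, 6, 3, 6, 7, 5] [0, 0, 0, 9, 34, 40, 18, -2, 1, 5, 7, 6, 7, 7, 6, 6]
```

View pics/d.png

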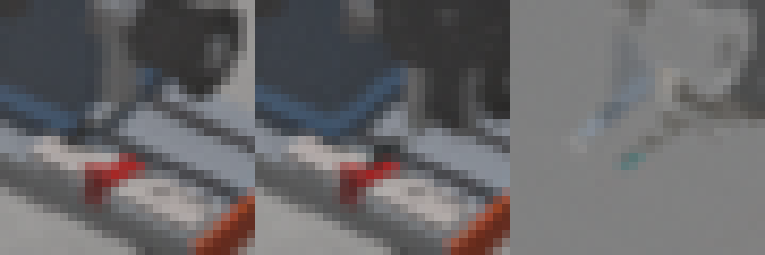

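Run:
```python
from h import *
plan([.5487,-.2165,.060],[.5097,.8603]); print(manip.sign_off())
```

```text
shift [ 0.3 24.9 -1.2] turn 0.0 alt -3.141 q6 -1.52 pos [ 0.5271 -0.2041  0.0587] t 13.55 w 0.0282 F [ 6.1 -4.  -7.7]
the job is handed in; nothing more can be done
None
```

The blank lies on the mat with its red line on top, and the gripper is holding the tailstock open with the pointer over the red clip. I handed the job in at 13.55 s.

- **Blank:** I rolled it about 31 mm towards the robot, caged between the fingers and never lifted. The last wrist measurement put the line about 1.5° off the top. A later side picture still showed it line-up on the mat.
- **Tailstock:** The knob is gripped at the waist with 70 N and pulled out 24.9 mm, measured at the tool. The tool reads about 7 N along the pull, which fits the spring. In the side camera the pointer tip now covers the red of the clip, and the tip's rest place and its present place both fit the projected positions to about a pixel.
- **First grip:** The first close on the knob sat slightly high, so I opened, lowered 7 mm and gripped again before pulling.

**What disagreed:**
- **Clip distance:** Your description puts the clip 30 to 50 mm from the pointer's rest place. My views gave roughly 24 to 26 mm, and I went by the pictures.
- **Clip angle:** The clip also sits a little askew on the scale, so I aimed for its middle.
- **Blocked views:** With the gripper on the knob, the top and wrist views of the pointer were blocked, so the final pointer check rests on the side camera and the tool travel.
- **Other things on the table:** They looked undisturbed in the last side picture, but I did not measure them.

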